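# Lay out the puncture kit on its marked pads

### The arm

A 6-joint arm with a two-finger parallel gripper is mounted at the origin on the work surface. World frame = base frame: x ahead of the robot, y to its left, z up, the work surface at z = 0. Lengths are in m, angles in rad, forces in N, time in s.
With the tool pointing down it reaches from about 0.325 to 0.775 m from the base axis. Payload 5.5 kg.
Tool frame: the origin (TCP) lies between the finger pads; the fingertips stand 8 mm ahead of it and the grasp point (between the pads) lies 11 mm behind it (tcp_to_tips is the distance from the TCP to the fingertips, in m); z points along the fingers, y is the direction in which the jaws open and shut (so a half turn about z gives the same grasp; the last joint's range is limited). The gripper opens to 88 mm and grips with 3 to 60 N. Pads are 20 mm wide; open, the fingers measure 115 mm over their backs; the gripper's body (75 mm by 178 mm) begins 61 mm behind the grasp point.
Start: joints at [-1.192, 0.091, 1.231, -0, 1.82, -0.057], TCP at [0.253, -0.544, 0.231] pointing down, gripper open.
Joint ranges: [-2.87, 2.87], [-0.86, 2.18], [0.17, 2.46], [-1.51, 4.65], [0.06, 2.69], [-2.65, 2.65]. Speed limits (rad/s): [2.57, 2.57, 3.01, 3.14, 3.14, 3.14].

### API

Orientations are given as a unit quaternion [w, x, y, z].
In Python, from bench import * gives the robot as it stands. Calls block until the motion is done:
- move_to(position, orientation): joint-space move of the TCP to a pose.
- move_l(position, speed=0.15, orientation=None): straight line of the TCP; orientation=None keeps the orientation; speed is the mean speed in m/s.
- movej(angles): joint-space move.
- gripper_open() and close(): open the fingers fully, or close them until they stop; the grip force is fixed at half the most.
- hold(seconds).
- inverse_kinematics(position, orientation): joint angles nearest the present ones, or None.
- state(): the state.
- get_image(name): name is "scene" or "top" or "wrist"; returns a dict with "frame" (384x512x3 uint8, blue, green, red), "depth" (384x512 float32, m along the optical axis (not along the pixel's ray), 0 where there is no reading), "camera_matrix" (3x3 intrinsics, pixels), "view" (4x4, takes a point from world to camera coordinates). Camera axes: x right, y up, looking along -z (the intrinsics and any distortion apply to the point x, -y, -z); pixel columns grow to the right and rows downward; lengths in m; the calibration is good to about 2 mm. A picture is of the moment at which its call begins.
A pose or a line that the arm cannot do raises IKError and nothing moves.
- job_done(): hands the job in, once; it reports no verdict.
The state is a dict: "time": time; "joint_pos": joint angles; "dq": joint speeds; "joint_torque": joint torques, N m; "ee_pos": TCP position; "ee_rot": TCP orientation; "ft_force": force on the tool from outside, world axes, zero at the start; "moment": the same for the moment, N m; "finger_gap": finger opening in m.
Only numpy, scipy, OpenCV 4.12 (cv2) and the standard library are available. Lean on these libraries where they do the work, as an engineer would, in place of code of your own. Each camera call takes 0.05 s, during which the arm holds its last target. There are 200 camera calls.

### The job

Lay the puncture kit out for the next repair: pull the chrome valve adaptor up out of its tight case, and set it, the steel cup, the yellow patch tin and the blue tyre lever each on the black pad whose marking matches it (small white disc, large white disc, yellow rectangle, blue strip). Each must sit centred and fully inside its marking, the adaptor and the cup upright and the tin and the lever flat, right way up, along their markings, either way round, all let go. Leave the brown glass bottle standing where it is.

Things in the scene. Friction and masses are not known exactly. Their poses are not given: they have to be found in the camera images.
- adaptor: chrome valve adaptor, 52 mm tall: foot 20 mm in diameter up to 20 mm, six-sided shoulder (23 mm) to 26 mm, neck 13 mm in diameter to the top. Origin at the centre of its underside, z up its axis; 70 g. It starts upright in the case, underside 4 mm above the shelf, gripped by the sprung lips, top 32 mm above the case; comes out straight up with 3 to 10 N of pull
- case: orange case block, 70 (x) by 66 (y) by 24 mm high, fixed to the shelf, with a 20 mm deep cutout at its middle lined with sprung black lips. Origin at the centre of its underside. Stays where it is
- tin: flat yellow plastic patch tin with a black dot on its lid, 70 (x) by 45 (y) by 22 mm high, shut and rigid; origin at the centre of its underside, x along its length; about 90 g
- cup: round stainless steel cup, open at the top, 60 mm in diameter at the rim, a little narrower at the foot, 60 mm tall; origin at the centre of its underside, z up; about 110 g
- lever: blue plastic tyre lever, a flat bar 120 (x) by 18 (y) by 10 mm high, lying flat; origin at the centre of its underside, x along its length; about 40 g
- pad_adaptor: black rubber tile 70 by 70 mm, 4 mm thick, fixed to the shelf, with a SMALL white disc, 36 mm in diameter, at its middle: the adaptor's place. Origin at the centre of its underside (shelf height), z up
- pad_cup: black rubber tile 96 by 96 mm, 4 mm thick, fixed, with a LARGE white disc, 76 mm in diameter, at its middle: the cup's place. Origin at the centre of its underside, z up
- pad_tin: black rubber tile 104 (x) by 80 (y) mm, 4 mm thick, fixed, with a yellow rectangle 86 (x) by 61 (y) mm at its middle: the tin's place. Origin at the centre of its underside, x along its length
- pad_lever: black rubber tile 150 (x) by 52 (y) mm, 4 mm thick, fixed, with a long blue strip 136 (x) by 34 (y) mm at its middle: the lever's place. Origin at the centre of its underside, x along its length
- solution: small brown glass bottle of rubber solution with a black cap, 32 mm in diameter and 60 mm tall, standing in the middle of the shelf among the other things; origin at the centre of its underside, z up. Must stay standing; it is not to be moved
There are look-alikes about, which are no part of the job. Several things have the shape of the lever; the one meant has the colours described above.

How it is judged:
By the outcome, as a careful person would: the job done as asked, in the order asked, and still so for the second after the job is handed in, with the robot touching nothing.
It also fails if it takes over 112 s, if anything falls off the work surface, if the arm or the gripper's body presses on something with over 40 N, if the wrist force passes 120 N, or if a joint passes its speed limit or range.

## Working session

There is one attempt and no reset: what is moved stays moved. The work goes in short steps, each a Python script; the robot and the scene stay as the last script left them, time stands still between calls to the robot, and variables do not carry over. Pictures are saved under pics/ and viewed, about 12 in all and at most 16, crops included, and the job is handed in when it is done.

```bash
mkdir -p pics; ls; python3 - <<'E'
from bench import *
import cv2,numpy as np
for n in("scene","top"):
    d=get_image(n);cv2.imwrite(f"pics/{n}0.png",d["frame"]);np.savez(f"{n}0.npz",**d)
    print(d["camera_matrix"],d["view"],[k for k in d])
print(state())
E
```

```text
pics
[[418.79169656   0.         255.68377206]
 [  0.         418.79169656 191.61551281]
 [  0.           0.           1.        ]] [[ 0.31679278  0.94836092  0.01593403 -0.17168133]
 [-0.72762814  0.23221367  0.645472    0.31969255]
 [ 0.60844032 -0.21607492  0.76361771 -1.24186302]
 [ 0.          0.          0.          1.        ]] ['frame', 'depth', 'camera_matrix', 'view']
[[375.84159215   0.         257.48364238]
 [  0.         375.84159215 199.05558388]
 [  0.           0.           1.        ]] [[-0.01537507 -0.99980965 -0.01201149  0.04385911]
 [ 0.99345524 -0.01663496  0.11300429 -0.44541479]
 [-0.11318259 -0.01019543  0.99352189 -0.95558206]
 [ 0.          0.          0.          1.        ]] ['frame', 'depth', 'camera_matrix', 'view']
{'time': 0.1, 'joint_pos': array([-1.19169676e+00,  9.17721933e-02,  1.23177231e+00,  2.39939707e-06,
        1.81982663e+00, -5.67096685e-02]), 'dq': array([ 0.00119922, -0.00282677, -0.00017678, -0.00032218,  0.00062114,
        0.00062231]), 'joint_torque': array([ 3.88770786e-03, -4.47857273e+01, -4.07570422e+01,  7.02261482e-02,
        2.84290424e-02, -1.05937495e-04]), 'ee_pos': array([ 0.2531819 , -0.54367301,  0.2296229 ]), 'ee_rot': array([-8.77900982e-04,  9.76352132e-01,  2.16184467e-01, -1.41573534e-04]), 'ft_force': array([-0.38879027, -0.35363481,  0.66130738]), 'moment': array([ 0.0223277 ,  0.06850331, -0.0143626 ]), 'finger_gap': 0.08780724728378829}
```

View pics/top0.png

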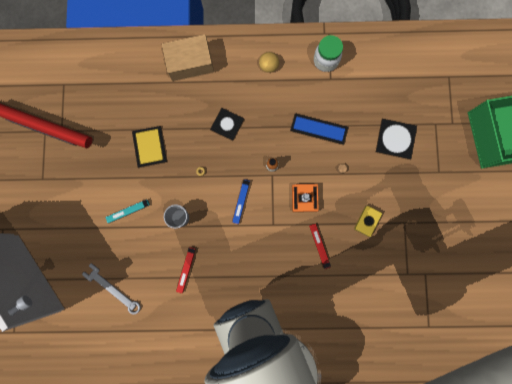

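View pics/scene0.png

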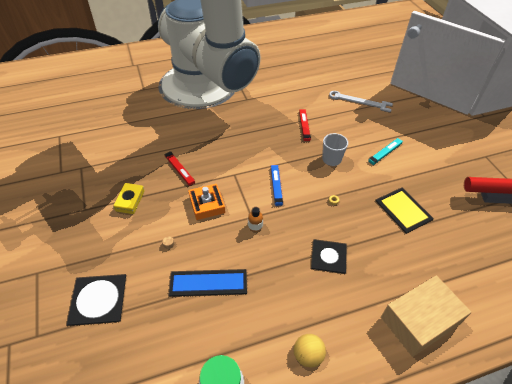

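The top view shows the tin at (370,221), cup (176,216), blue lever (241,202), case with adaptor (305,197) and bottle (272,163). The pads are at tin (150,146), adaptor (227,124), lever (319,129) and cup (397,139).

```bash
cat >h.py <<'E'
import cv2,numpy as np
def ray2plane(d,px,z):
    K,V=d["camera_matrix"],d["view"];px=np.atleast_2d(px).astype(float)
    r=np.c_[(px-K[:2,2])/[K[0,0],K[1,1]],np.ones(len(px))]*[1,-1,-1]
    R=V[:3,:3];c=-R.T@V[:3,3];w=r@R
    return (c+w*((z-c[2])/w[:,2])[:,None])[:,:2]
def proj(d,p):
    K,V=d["camera_matrix"],d["view"];q=(V@np.r_[p,1])[:3]*[1,-1,-1]
    return (K@q/q[2])[:2]
def hsvmask(d,lo,hi):
    return cv2.inRange(cv2.cvtColor(d["frame"],cv2.COLOR_BGR2HSV),np.array(lo),np.array(hi))
def blob(d,m,px,z,close=5,r=60):
    "world rect (centre, long side, short side, yaw of long side) of the blob nearest pixel px, at height z"
    m=cv2.morphologyEx(m,cv2.MORPH_CLOSE,np.ones((close,close),np.uint8))
    cs=[c for c in cv2.findContours(m,cv2.RETR_EXTERNAL,cv2.CHAIN_APPROX_NONE)[0] if cv2.contourArea(c)>25]
    c=min(cs,key=lambda c:-cv2.pointPolygonTest(c,(float(px[0]),float(px[1])),True))
    w=ray2plane(d,c[:,0],z)
    (x,y),(a,b),t=cv2.minAreaRect((w*1000).astype(np.float32))
    if a<b:a,b,t=b,a,t+90
    return np.round([x/1000,y/1000,a/1000,b/1000,np.deg2rad((t+90)%180-90)],4)
Y=((20,120,100),(35,255,255));W=((0,0,170),(180,60,255));B=((105,120,60),(125,255,255));O=((3,150,120),(16,255,255))
E
python3 - <<'E'
from h import *
T=np.load("top0.npz");S=np.load("scene0.npz")
for n,c,z,a,b in[("pad_tin",Y,.004,(150,146),(405,210)),("pad_ad",W,.004,(228,124),(330,256)),("pad_lever",B,.004,(319,129),(208,283)),("pad_cup",W,.004,(397,139),(97,299)),
 ("tin",Y,.022,(370,221),(128,199)),("lever",B,.01,(241,202),(277,185)),("case",O,.024,(305,190),(207,203))]:
    print(n,blob(T,hsvmask(T,*c),a,z),blob(S,hsvmask(S,*c),b,z))
print("cup",ray2plane(T,(176,216),.06),ray2plane(S,(335,142),.06),"bottle",ray2plane(T,(272,161),.06), ray2plane(S,(256,209),.06))
print("adaptor top",ray2plane(T,(306,197),.056),ray2plane(S,(206,189),.056))
from bench import *
w=get_image("wrist");V=w["view"];s=state()
print(w["camera_matrix"],-V[:3,:3].T@V[:3,3],V[:3,:3],s["ee_pos"])
E
```

```text
pad_tin [0.5987 0.3307 0.0886 0.0623 0.175 ] [0.601  0.3324 0.0882 0.0631 0.1768]
pad_ad [ 0.6578  0.1184  0.0311  0.0301 -0.0077] [ 0.6604  0.1197  0.0346  0.033  -0.4229]
pad_lever [ 0.6397 -0.133   0.1396  0.0388  1.2909] [ 0.6426 -0.1322  0.1379  0.0364  1.2919]
pad_cup [ 0.6072 -0.3416  0.073   0.0694  1.5516] [ 0.6106 -0.3405  0.0753  0.0747 -0.9413]
tin [ 0.3855 -0.2483  0.0723  0.0479 -0.5062] [ 0.3973 -0.2484  0.0826  0.0533 -0.4915]
lever [ 0.4388  0.0825  0.1071  0.0172 -0.2637] [ 0.45    0.0808  0.1241  0.0171 -0.2654]
case [ 0.4497 -0.0873  0.0736  0.0683 -0.0164] [ 4.60e-01 -8.76e-02  8.98e-02  7.00e-02 -1.00e-04]
cup [[0.4027303  0.24165819]] [[0.40743598 0.24379042]] bottle [[ 0.53902325 -0.00211065]] [[ 5.41909165e-01 -3.09494330e-04]]
adaptor top [[ 0.4457623  -0.08625425]] [[ 0.45422065 -0.08477896]]
[[330.32905393   0.         257.11184127]
 [  0.         330.32905393 187.2633568 ]
 [  0.           0.           1.        ]] [ 0.32959903 -0.50862618  0.38356906] [[ 0.42229596 -0.90645475 -0.00243007]
 [ 0.86384882  0.40325623 -0.30190997]
 [ 0.27464766  0.12539615  0.95333334]] [ 0.25320033 -0.54372781  0.22974395]
```

Coarse positions are good enough, so I'll tour the work spots with the wrist camera.

```bash
cat >>h.py <<'E'
def Q(psi): return [0,np.cos(psi/2),np.sin(psi/2),0]
E
python3 - <<'E'
from bench import *
from h import *
P=dict(tin=(.387,-.248,.022),pad_cup=(.608,-.341,.004),pad_lever=(.641,-.133,.004),pad_ad=(.659,.119,.004),pad_tin=(.6,.331,.004),cup=(.404,.242,.06),lever=(.442,.082,.01),case=(.45,-.087,.05))
ims=[]
for n,(x,y,z) in P.items():
    move_to([x,y,max(.15,.12+z)],Q(0.0 if 'cas' in n or 'pad' in n else 0.0));hold(.15)
    d=get_image("wrist");np.savez(f"w_{n}.npz",**d)
    f=d["frame"].copy();u=proj(d,(x,y,z));cv2.drawMarker(f,tuple(int(v) for v in u),(255,0,255),0,15);cv2.putText(f,n,(5,25),0,1,(255,0,255),2);ims.append(cv2.resize(f,(400,300),interpolation=cv2.INTER_AREA))
    print(n,round(state()["time"],2),u.round())
for i in(0,4): cv2.imwrite(f"pics/tour{i}.png",np.vstack([np.hstack(ims[i:i+2]),np.hstack(ims[i+2:i+4])]))
E
```

```text
tin 1.62 [256. 181.]
pad_cup 2.77 [257. 175.]
pad_lever 3.82 [255. 176.]
pad_ad 5.01 [255. 176.]
pad_tin 6.09 [255. 177.]
cup 7.17 [258. 185.]
lever 8.07 [259. 178.]
case 8.99 [259. 184.]
```

View pics/tour0.png

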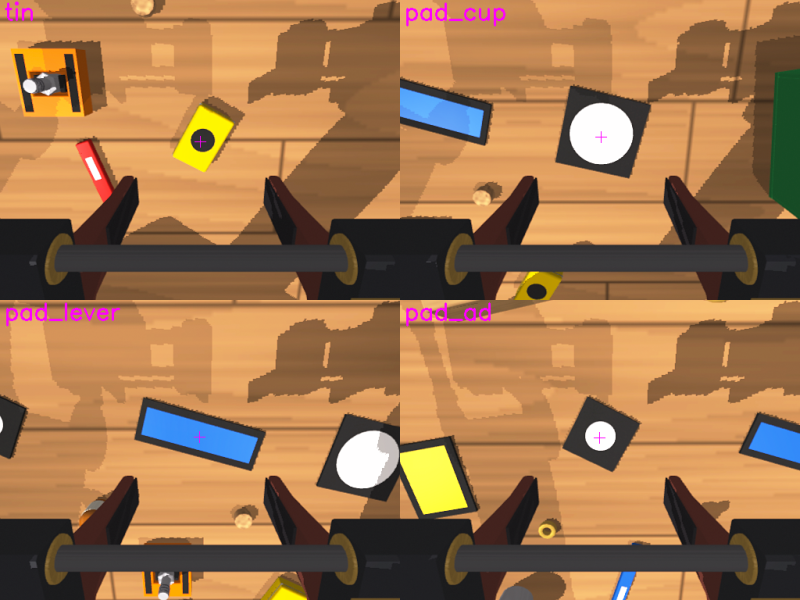

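View pics/tour4.png

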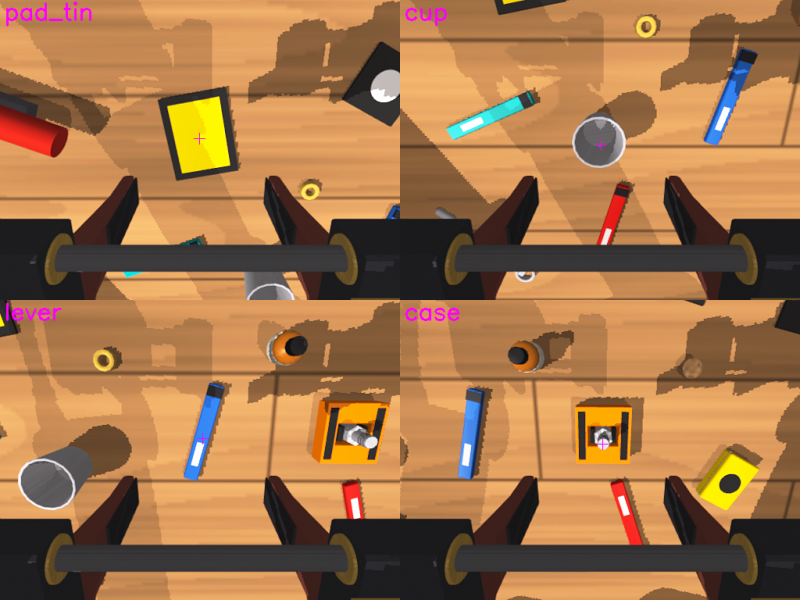

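The wrist views show each coarse mark on target: tin dot, both discs, both rectangles, the cup near its rim, the lever and the adaptor top. Next I'll use depth to segment the top faces for exact poses.

```bash
cat >>h.py <<'E'
def cloud(d):
    K,V,D=d["camera_matrix"],d["view"],d["depth"];v,u=np.indices(D.shape)
    c=np.stack([(u-K[0,2])/K[0,0]*D,-(v-K[1,2])/K[1,1]*D,-D],-1)
    p=(c-V[:3,3])@V[:3,:3];p[D==0]=np.nan;return p
def top(d,xy,z,r,tol=.003):
    "rect of the points within r of xy (m) and tol of height z; also count and median z"
    p=cloud(d).reshape(-1,3);k=(np.hypot(*(p[:,:2]-xy).T)<r)&(abs(p[:,2]-z)<tol);q=p[k]
    (x,y),(a,b),t=cv2.minAreaRect((q[:,:2]*1000).astype(np.float32))
    if a<b:a,b,t=b,a,t+90
    return np.round([x/1000,y/1000,a/1000,b/1000,np.deg2rad((t+90)%180-90)],4),len(q),np.median(q[:,2]).round(4)
E
python3 - <<'E'
from h import *
L=lambda n:np.load(f"w_{n}.npz")
for n,c,xy in[("pad_cup",W,(.608,-.341)),("pad_lever",B,(.641,-.133)),("pad_ad",W,(.659,.119)),("pad_tin",Y,(.6,.331))]:
    d=L(n);print(n,blob(d,hsvmask(d,*c),proj(d,(*xy,.004)),.004),"depth z",cloud(d)[tuple(proj(d,(*xy,.004)).astype(int)[::-1])].round(4))
d=L("tin");print("tin",top(d,(.387,-.248),.022,.05), "dot",blob(d,hsvmask(d,(0,0,0),(180,255,60)),proj(d,(.387,-.248,.022)),.022))
d=L("lever");print("lever",top(d,(.442,.082),.010,.07), [blob(d,hsvmask(d,*B),proj(d,(.442,.082,.01)),.01)])
d=L("cup");print("cup",top(d,(.404,.242),.06,.04))
d=L("case");print("case",top(d,(.45,-.087),.024,.05),"ad",top(d,(.45,-.087),.056,.02),"bottle",top(d,(.54,-.002),.06,.03))
E
```

```text
pad_cup [ 0.6113 -0.3409  0.0758  0.075   1.5704] depth z [ 0.6082 -0.3408  0.0036]
pad_lever [ 0.6431 -0.133   0.137   0.0352  1.29  ] depth z [ 0.6417 -0.1328  0.0034]
pad_ad [ 0.6616  0.1183  0.036   0.0359 -0.0022] depth z [0.6595 0.1192 0.0043]
pad_tin [0.6026 0.3311 0.0873 0.0624 0.1774] depth z [0.6001 0.3313 0.0038]
tin (array([ 0.389 , -0.251 ,  0.0696,  0.0449, -0.5004]), 3712, np.float64(0.0219)) dot [ 0.3891 -0.2504  0.0259  0.025  -0.0009]
lever (array([ 0.4471,  0.0812,  0.1198,  0.0185, -0.2629]), 2448, np.float64(0.01)) [array([ 0.4428,  0.0832,  0.1088,  0.0175, -0.2655])]
cup (array([ 0.4061,  0.2447,  0.0593,  0.0585, -0.8448]), 765, np.float64(0.0597))
case (array([ 0.4518, -0.0877,  0.0706,  0.0661, -0.0055]), 4293, np.float64(0.024)) ad (array([ 0.452 , -0.088 ,  0.013 ,  0.0129,  0.0011]), 185, np.float64(0.0558)) bottle (array([ 0.5423, -0.0033,  0.0158,  0.0158,  0.7897]), 401, np.float64(0.0598))
```

```bash
python3 - <<'E'
from bench import *
from h import *
x,y=.452,-.088
move_to([x,y,.12],Q(0.0));move_l([x,y,.040],.08);close();hold(.3)
s=state();print(s["finger_gap"],s["ee_pos"],s["ft_force"],s["time"])
move_l([x,y,.075],.04);s=state();print(s["finger_gap"],s["ft_force"])
move_l([x,y,.17],.15)
move_to([.6616,.1183,.17],Q(0.0));hold(.2)
s=state();print(s["finger_gap"],s["ft_force"],s["ee_pos"],s["time"])
d=get_image("wrist");np.savez("w_hold.npz",**d);cv2.imwrite("pics/hold_ad.png",d["frame"])
E
```

```text
0.011861448219800355 [ 0.45200078 -0.08795857  0.04001616] [-0.41199001  0.57604035  0.03224647] 11.9083
0.012444489744716566 [ 0.46678618  0.27426093 -1.04400266]
0.012340278450742984 [ 0.22781851  0.02607006 -1.07736648] [0.66145951 0.11702255 0.17099405] 15.05
```

View pics/hold_ad.png

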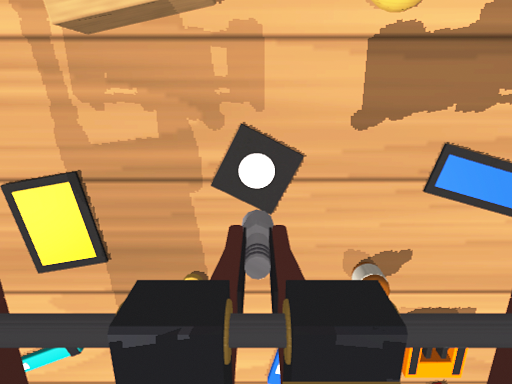

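The adaptor is out and held straight in the jaws (258,245), with the small disc at (257,171). Lowering with a force check.

```bash
python3 - <<'E'
from bench import *
from h import *
x,y=.6616,.1183
move_l([x,y,.055],.12)
for z in(.046,.044,.043,.042,.041,.040):
    move_l([x,y,z],.03);hold(.1);f=state()["ft_force"][2];print(z,f.round(2))
    if f>1.0:break
s=state();print(s["ee_pos"],s["ft_force"])
gripper_open();hold(.2);move_l([x,y,.12],.12);move_l([x-.0,y,.13],.15);hold(.1)
d=get_image("wrist");np.savez("w_ad2.npz",**d);cv2.imwrite("pics/ad2.png",d["frame"])
print("ad",top(d,(x,y),.056,.03),"shoulder",top(d,(x,y),.03,.03,.0015),"mark",blob(d,hsvmask(d,*W),proj(d,(x+.01,y,.004)),.004,15),state()["time"])
E
```

```text
0.046 0.17
0.044 -0.57
0.043 -0.39
0.042 0.24
0.041 -0.6
0.04 -0.21
[0.66165818 0.11832897 0.04003957] [ 0.45950882 -0.18884457 -0.21063261]
ad (array([ 0.6619,  0.1185,  0.0134,  0.0129, -1.4848]), 248, np.float64(0.0558)) shoulder (array([ 0.664 ,  0.1182,  0.0202,  0.0178, -1.5571]), 234, np.float64(0.0299)) mark [ 0.6595  0.1185  0.0384  0.0375 -0.7764] 21.15
```

View pics/ad2.png

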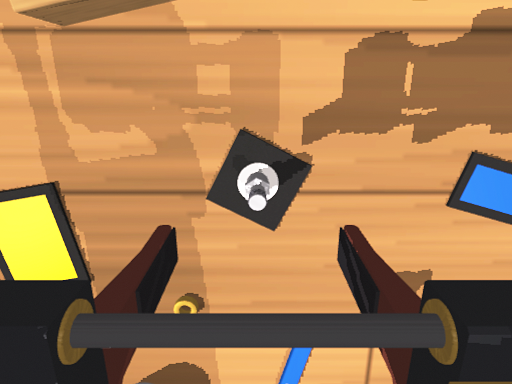

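The adaptor stands upright on the small disc, 0.3 mm off centre (top at pixel (257,201), disc at (258,184)). Next is the cup.

```bash
python3 - <<'E'
from bench import *
from h import *
move_to([.4061,.2447,.16],Q(0.0));move_l([.4061,.2447,.029],.12);close();hold(.3)
s=state();print(s["finger_gap"],s["ee_pos"],s["ft_force"],s["time"])
move_l([.4061,.2447,.19],.15);print(state()["ft_force"],state()["finger_gap"])
x,y=.6113,-.3409
move_to([x,y,.19],Q(0.0));hold(.2);move_l([x,y,.05],.12)
for z in(.038,.036,.035,.034,.033):
    move_l([x,y,z],.03);hold(.1);f=state()["ft_force"][2];print(z,f.round(2))
    if f>1.0:break
s=state();print(s["ee_pos"],s["finger_gap"])
gripper_open();hold(.2);move_l([x,y,.18],.12);hold(.1)
d=get_image("wrist");np.savez("w_cup2.npz",**d);cv2.imwrite("pics/cup2.png",d["frame"])
print("cup",top(d,(x,y),.064,.04),state()["time"])
E
```

```text
0.05873020401863908 [0.40619325 0.24461454 0.02920467] [-1.39484475 -2.40913198  3.68846895] 24.3833
[ 0.26837643  0.24501143 -2.32884933] 0.05853634703019679
0.038 -1.69
0.036 -1.58
0.035 -1.77
0.034 -0.8
0.033 -0.03
[ 0.61148046 -0.3409962   0.0333229 ] 0.05849876369237725
cup (array([ 0.6114, -0.3409,  0.0589,  0.0589, -1.4819]), 786, np.float64(0.0637)) 33.7583
```

View pics/cup2.png

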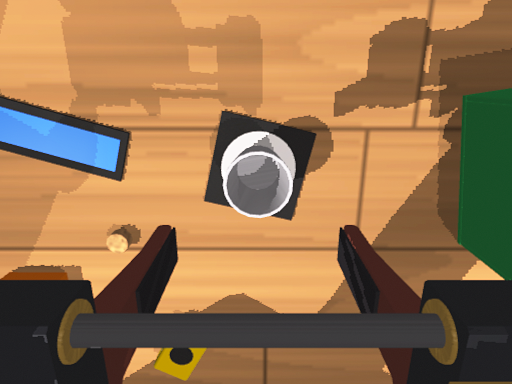

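The cup is upright and centred: rim at (257,185) in the picture and 0.1 mm off. Tin next.

```bash
python3 - <<'E'
from bench import *
from h import *
a,b=.389,-.251
move_to([a,b,.13],Q(-.5004));hold(.1);move_l([a,b,.0115],.12);close();hold(.3)
s=state();print(s["finger_gap"],s["ee_pos"],s["ft_force"],s["time"])
move_l([a,b,.17],.15);print(state()["ft_force"],state()["finger_gap"])
x,y=.6026,.3311
move_to([x,y,.17],Q(.1774));hold(.2);move_l([x,y,.03],.12)
for z in(.019,.0175,.0165,.0158):
    move_l([x,y,z],.03);hold(.1);f=state()["ft_force"][2];print(z,f.round(2))
    if f>1.0:break
s=state();print(s["ee_pos"],s["finger_gap"])
gripper_open();hold(.2);move_l([x,y,.14],.12);hold(.1)
d=get_image("wrist");np.savez("w_tin2.npz",**d);cv2.imwrite("pics/tin2.png",d["frame"])
print("tin",top(d,(x,y),.026,.05),state()["time"])
E
```

```text
0.044895638230680594 [ 0.38898277 -0.25101587  0.01152335] [-0.18576335  0.8484906   0.71667565] 36.9917
[ 0.03418577  0.6751346  -1.76926545] 0.04484106658708639
0.019 -1.04
0.0175 -1.03
0.0165 -0.66
0.0158 0.12
[0.60258165 0.3310667  0.01578424] 0.04492438015168242
tin (array([0.6026, 0.3309, 0.0695, 0.0449, 0.1739]), 4069, np.float64(0.0259)) 45.95
```

View pics/tin2.png

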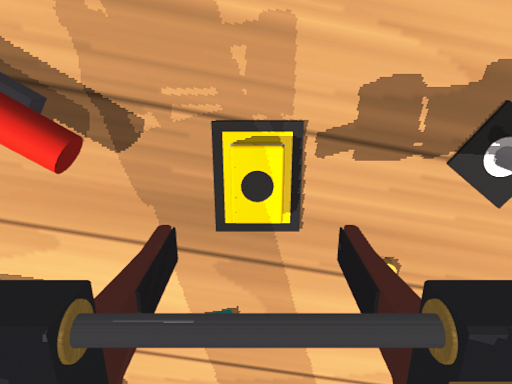

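The tin is flat with its dot up, 0.2 mm and 0.004 rad off (dot at (257,186)). The lever is last.

```bash
python3 - <<'E'
from bench import *
from h import *
a,b=.4471,.0812
move_to([a,b,.13],Q(-.2629));hold(.1);move_l([a,b,.0095],.12);close();hold(.3)
s=state();print(s["finger_gap"],s["ee_pos"],s["ft_force"],s["time"])
move_l([a,b,.17],.15);print(state()["ft_force"],state()["finger_gap"])
x,y=.6431,-.133
move_to([x,y,.17],Q(1.29));hold(.2);move_l([x,y,.03],.12)
for z in(.017,.0155,.0145,.0138):
    move_l([x,y,z],.03);hold(.1);f=state()["ft_force"][2];print(z,f.round(2))
    if f>1.0:break
s=state();print(s["ee_pos"],s["finger_gap"])
gripper_open();hold(.2);move_l([x,y,.14],.12);hold(.1)
d=get_image("wrist");print("lever",top(d,(x,y),.014,.07),state()["time"])
cv2.imwrite("pics/lev2.png",d["frame"])
move_to([.42,-.2,.25],Q(0.0));hold(.3)
d=get_image("top");f=d["frame"];cv2.imwrite("pics/end.png",cv2.resize(f[80:280,90:440],(800,457)))
s=get_image("scene");print("bottle",top(s,(.5423,-.0033),.06,.03),"ad",top(s,(.6616,.1183),.056,.02))
E
```

```text
0.017714768525912094 [0.44707124 0.08118524 0.00946795] [ 0.89266613 -0.5641541  -0.4179035 ] 49.7167
[-0.2679454  -0.51170509 -0.61111018] 0.017350868653866834
0.017 0.15
0.0155 -1.57
0.0145 -0.09
0.0138 -0.75
[ 0.64308153 -0.13298487  0.01377487] 0.0175467162565805
lever (array([ 0.6439, -0.1333,  0.1198,  0.018 ,  1.2897]), 2646, np.float64(0.014)) 58.5667
bottle (array([ 0.5434, -0.0023,  0.015 ,  0.0137,  1.4804]), 43, np.float64(0.0603)) ad (array([ 0.6624,  0.119 ,  0.0125,  0.0122, -0.5005]), 38, np.float64(0.0556))
```

View pics/lev2.png

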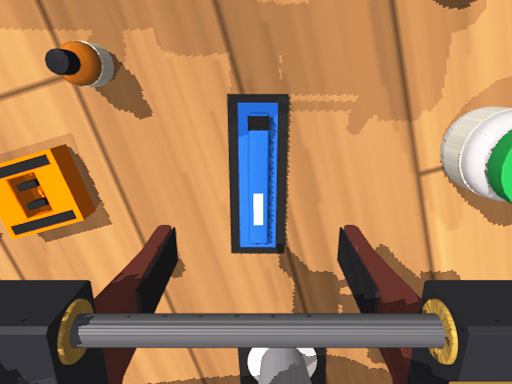

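View pics/end.png

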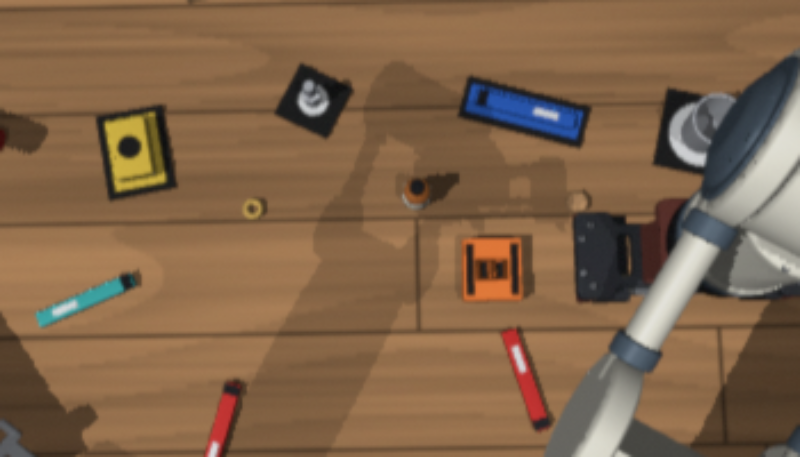

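The lever lies on its strip at (258,180). In the top view all four things are on their pads, the case is empty and the bottle is standing at (416,190). Handing in.

```bash
python3 -c "
from bench import *
job_done();print(state()['time'])"
```

```text
the job is handed in; nothing more can be done
the job is handed in; nothing more can be done
```

The job is done and handed in. I pulled the adaptor straight up out of its case and set it on the small disc, then placed the cup, the tin and the blue lever on their pads, in that order. The last reading before hand-in was about 60 s of the 112 s allowed.

| Thing | Off centre (mm) | Check after release |
|---|---|---|
| Adaptor | 0.4 | upright |
| Cup | 0.1 | upright |
| Tin | 0.2 | flat, dot up, 0.004 rad off its marking |
| Lever | 0.9 | flat, along its strip |

- **How measured:** these are wrist-camera readings, and the calibration is only good to about 2 mm.
- **Bottle:** it still stands where it was. The scene camera puts it within 1.5 mm of the wrist camera's first reading, which is within calibration error.
- **One odd reading:** blob detection put the small disc about 2 mm off after placing. The adaptor was covering part of the disc, so I relied on the earlier clear view.
- **Forces:** the wrist readings I took stayed below 5 N; I did not log them continuously. No check failed.

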